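Unlatch the full coin cassette and stand it in the wallet tray

ROBOT

A 6-joint arm with a two-finger parallel gripper is mounted at the origin on the work surface. World frame = base frame: x ahead of the robot, y to its left, z up, the work surface at z = 0. Lengths are in m, angles in rad, forces in N, time in s.
With the tool pointing down it reaches from about 0.35 to 0.875 m from the base axis. Payload 4.2 kg.
Tool frame: the origin (TCP) lies on the centre line of the jaws, within the pads' length; the fingertips stand 22 mm ahead of it and the grasp point (between the pads) lies 3 mm ahead of it; x points along the fingers, y is the direction in which the jaws open and shut, and the axes are right-handed (so a half turn about x gives the same grasp; the last joint's range is limited). The gripper opens to 85 mm and grips with 20 to 120 N. Pads are 22 mm wide; open, the fingers measure 114 mm over their backs; the gripper's body (76 mm by 85 mm) begins 54 mm behind the grasp point. The pads swing forward as they close: fully open they stand 13 mm farther back than shut.
Start: joints at [1.516, 0.385, 0.008, 0, -1.194, -0.259], TCP at [0.193, 0.594, 0.215] pointing down, gripper open.
Joint ranges: [-3.14, 3.14], [-1.21, 2.06], [-1.07, 1.41], [-3.16, 2.05], [-2.99, -0.16], [-3.1, 3.1]. Speed limits (rad/s): [2.79, 2.79, 3.14, 3.14, 3.14, 3.14].

INTERFACE

Orientations are given as a unit quaternion [w, x, y, z].
In Python, from cell import observe, snapshot, hand_in gives the robot as it stands.
- The arm moves only by the shell command python3 -m creep 'ROWS' [OPENING] [FORCE]. ROWS is JSON, a list of rows, each a list of 2 entries, a list of its own where there are three numbers: the shift along the world's x, y, z in units of 0.25 m (1.0 is 0.25 m), then the turn, a rotation vector about the world's x, y, z in units of 120 degrees (1.0 is 120 degrees). In form: [[[x, y, z], [ax, ay, az]], ...]. A call has 1 to 20 rows; each row is the pose to reach, as a shift and turn from the pose measured when the call began; what a row does not reach only later rows make up. A row lasts 1/8 s, in which the tool goes at most 62.5 mm and 10.7 degrees, less where a joint would pass 70% of its speed; a pose out of reach is approached as far as the arm can. A call with a number of a shift or a turn outside -1 to 1 is refused whole. A call with a gripper value outside its range is refused whole. OPENING is the opening, from 0 (shut) to 1 (fully open), set as the call begins (- or left out, the last holds). The fingers move at their own pace and stop on an object; FORCE is the grip in N (left out, the last holds). Time passes only in rows, so rows that repeat a pose let the fingers close. It gives the time, the measured TCP pose, the force and the opening at its end, in the units of the state.
- observe(): the state, without advancing time (a new reading comes with each control period).
- snapshot(name): name is "scene" or "side" or "wrist"; returns a dict with "color" (420x560x3 uint8, blue, green, red), "fx", "fy", "cx", "cy" (pixels), "k1" (the pictures are not rectified: a ray, as slopes to the right and down, at radius r is drawn at 1 + k1 r^2 times it, then the intrinsics apply), "pose" (4x4, takes a point from camera to world coordinates); the wrist camera has in their place "hand_eye" (4x4, takes a point from camera to tool coordinates, whose origin is the TCP and whose axes are the tool frame's). Camera axes: x right, y down, z forward; pixel columns grow to the right and rows downward; lengths in m; the calibration is good to about 2 mm. A picture is of the moment at which its call begins: read the wrist's pose just before it. There is no depth.
- hand_in(): hands the job in, once; it reports no verdict.
The state is a dict: "clock": time; "joint_positions": joint angles; "joint_vel": joint speeds; "joint_efforts": joint torques, N m; "tool_pos": TCP position; "ee_rot": TCP orientation; "wrist_force": force on the tool from outside, world axes, zero at the start; "wrist_torque": the same for the moment, N m; "gripper_width": opening from 0.0 (shut) to 1.0 (fully open).
Only numpy, scipy, OpenCV 4.12 (cv2) and the standard library are available. Lean on these libraries where they do the work, as an engineer would, in place of code of your own. Each camera call takes 0.05 s, during which the arm holds its last target.

TASK

The grey coin cassette in the coin sorter's cradle is full: without forcing it, lift it over the red stop bump at the mouth of the cradle, slide it out lengthwise between the rails and lay it down flat on the dresser top, letting go. Then take hold of it afresh so that you can tip it up, and leave it standing upright on its yellow end in the black wallet tray. Do not disturb the key dish or the paperweight.

Things in the scene. Friction and masses are not known exactly. Their poses are not given: they have to be found in the camera images.
- sorter: Chrome coin sorter, fixed. Origin at dresser level (z = 0) under the middle of its cradle, which runs along the sorter's y; its mouth looks to the sorter's -y. Upright housing 160 wide (x), 192 high, from y = +82 to +213 mm. Cradle floor 4 mm above the dresser, y = -77 to +82; side walls 81 over their outsides. Over 45 N between cassette and sorter counts as forcing.
- rails (a point): Cradle floor's centre, sorter's axes. Two flat hold-down lips, 4 thick, 51 mm apart, y = -78 to +55, overhang the cassette's foot flange on both sides: it cannot be lifted straight out. Lips and bump share a carriage set to an unreported height each time: from rest the cassette rises 9 to 17 mm before it meets the lips. Lip tops are 23 to 31 mm above the dresser.
- bump (a point): Middle of the red stop bump's foot, on the cradle floor. The bump crosses the floor just inside the mouth, 8 mm long in y. Its top is always 4 mm lower than the height at which the cassette meets the lips (cassette must be 5 to 13 mm up to clear it). So raise the cassette gently till the lips are felt, come down 2 mm, and keep that height while sliding.
- mouth (a point): Point on the dresser top 62 mm outside the cradle's lips, sorter's axes: once the cassette's centre is farther out (sorter's -y) than this point, it is clear of bump and lips and may be lifted away.
- cassette_center (a point): Centre of the loose grey coin cassette: 120 long (y), 56 high (z), body 44 wide (x), foot flange 64 wide, 6 thick along the underside. Its -y end is yellow, leads out of the cradle and is the end to stand on. At the start axes as the sorter's, centre 32 mm above the dresser (28 lying on it). 0.2 to 0.42 kg, even. Grip its 44 mm sides; in the cradle keep fingertips above the lips.
- cassette_rear (a point): Point in the cassette 40 mm from its centre towards the end that is not yellow (+y) and 10 mm above it (+z): where to take it for tipping up, the hand leaning about 45 degrees towards that end; after the quarter turn onto the yellow end the hand leans 45 degrees the other way. In the cradle the sorter's housing is in the way of such a lean.
- tray_floor (a point): Centre of the inner floor (4 mm above the dresser) of the fixed black wallet tray: outside 170 (x) by 150 (y), 18 high, walls 4. Swaps places with the cigar box from time to time.
- cigar_box: Wooden cigar box, fixed, closed, 164 (x) by 154 (y), 60 high. Origin at the middle of its underside.
- key_dish: Loose round ceramic dish with keys, 104 across, 28 high. Origin at the middle of its underside. Leave alone.
- paperweight: Loose glass dome, 80 across, 44 high. Origin at the middle of its underside. Leave alone.

How it is judged:
By the outcome, as a careful person would: the job done as asked, in the order asked, and still so for the second after the job is handed in, with the robot touching nothing.
It also fails if it takes over 61 s, if anything falls off the work surface, if the arm or the gripper's body presses on something with over 40 N, if the wrist force passes 120 N, or if a joint passes its speed limit or range.

## Working session

There is one attempt and no reset: what is moved stays moved. The work goes in short steps, Python scripts to look and compute and a shell command to move; the robot and the scene stay as the last step left them, time stands still between calls to the robot, and variables do not carry over. Pictures are saved under pics/ and viewed, and the job is handed in when it is done.

```bash
ls; mkdir -p pics; python3 - <<'E'
from cell import observe,snapshot
import cv2
print(observe())
for n in ("scene","side","wrist"):
    s=snapshot(n); cv2.imwrite(f"pics/{n}0.png",s["color"]); print(n,{k:v for k,v in s.items() if k!="color"})
E
```

```text
pics
{'clock': 0.0, 'joint_positions': array([ 1.51557323e+00,  3.85548729e-01,  6.59828173e-03, -5.33875388e-04,
       -1.19401276e+00, -2.58623296e-01]), 'joint_vel': array([-0.00087163, -0.00111376, -0.00099563,  0.00013597, -0.00023352,
        0.00073846]), 'joint_efforts': array([ 2.83327086e-05, -3.92292309e+01,  1.88400793e+01,  4.18634802e+00,
       -4.57404123e-03,  1.36331991e-06]), 'tool_pos': array([0.19271677, 0.59387213, 0.21411041]), 'ee_rot': array([ 0.10979537, -0.69831035,  0.11135529,  0.69850385]), 'wrist_force': array([-0.42041137,  0.4841069 , -0.15898376]), 'wrist_torque': array([ 0.03529178, -0.02355708,  0.00285839]), 'gripper_width': 0.998953713005986}
scene {'fx': 510.2410594694596, 'fy': 510.2410594694596, 'cx': 273.8978854677279, 'cy': 208.89846173717004, 'k1': -0.17563666272552508, 'pose': array([[ 0.12047461,  0.74558176, -0.65543398,  1.30695134],
       [ 0.99256486, -0.10200503,  0.06640757, -0.10485314],
       [-0.01734529, -0.65856117, -0.75232727,  0.84940786],
       [ 0.        ,  0.        ,  0.        ,  1.        ]])}
side {'fx': 427.1444
[... 158 characters left out ...]
0.08805904,  0.53102375],
       [-0.11855653, -0.68343596,  0.72031912, -0.65844787],
       [ 0.00296362, -0.72567572, -0.6880305 ,  0.63074996],
       [ 0.        ,  0.        ,  0.        ,  1.        ]])}
wrist {'fx': 319.3328148434534, 'fy': 319.3328148434534, 'cx': 273.48884510263133, 'cy': 205.0265389049791, 'k1': -0.05505045036872215, 'hand_eye': array([[ 7.58564494e-04, -2.81417635e-01,  9.59585087e-01,
        -1.57714588e-01],
       [ 9.99999691e-01,  1.73490315e-05, -7.85424812e-04,
         3.75224019e-07],
       [ 2.04384521e-04,  9.59585387e-01,  2.81417562e-01,
        -7.24402225e-02],
       [ 0.00000000e+00,  0.00000000e+00,  0.00000000e+00,
         1.00000000e+00]])}
```

View pics/scene0.png

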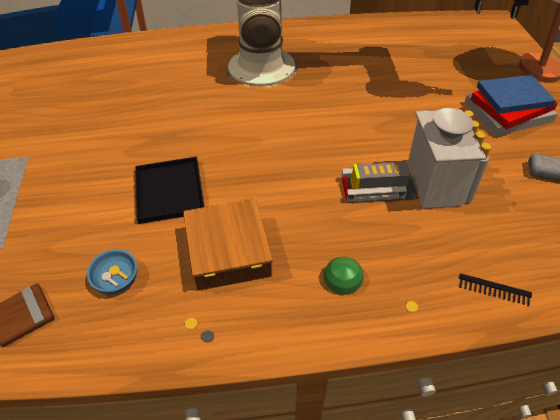

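View pics/side0.png

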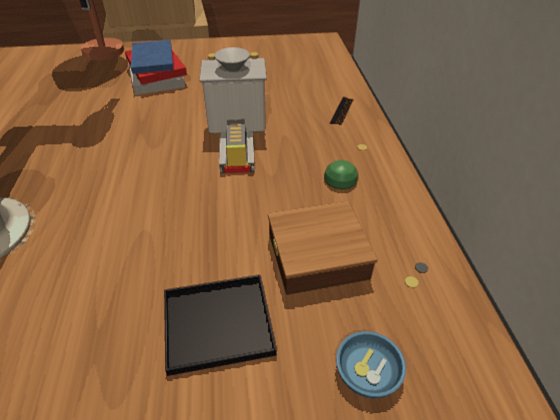

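View pics/wrist0.png

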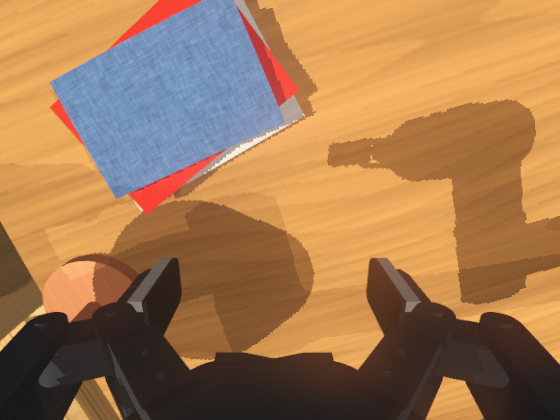

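The scene camera shows the cassette at about (375,178), with the red bump at (347,183) and the tray at (169,189). The box is at (227,243), the dish at (112,272) and the paperweight at (343,274). In the side view, the yellow end is at (237,156) and the tray at (218,322).

```bash
cat > h.py <<'E'
import numpy as np, cv2
from cell import observe,snapshot
from scipy.spatial.transform import Rotation as R
def Rq(q): return R.from_quat([q[1],q[2],q[3],q[0]])
def cam(n):
    o=observe(); s=snapshot(n)
    if n=="wrist":
        T=np.eye(4);T[:3,:3]=Rq(o["ee_rot"]).as_matrix();T[:3,3]=o["tool_pos"];s["pose"]=T@s["hand_eye"]
    return s
def rays(s,uv):
    K=np.array([[s["fx"],0,s["cx"]],[0,s["fy"],s["cy"]],[0,0,1]])
    # k1 distortion identical to OpenCV radial model
    p=cv2.undistortPointsIter(np.array(uv,float).reshape(-1,1,2),K,np.array([s["k1"],0,0,0]),None,None,(3,100,1e-10)).reshape(-1,2)
    d=np.c_[p,np.ones(len(p))]@s["pose"][:3,:3].T
    return s["pose"][:3,3],d
def plane(s,uv,z):
    o,d=rays(s,uv); return o+d*((z-o[2])/d[:,2])[:,None]
def proj(s,P):
    P=np.array(P,float).reshape(-1,3);T=np.linalg.inv(s["pose"])
    K=np.array([[s["fx"],0,s["cx"]],[0,s["fy"],s["cy"]],[0,0,1]])
    return cv2.projectPoints(P,cv2.Rodrigues(T[:3,:3])[0],T[:3,3],K,np.array([s["k1"],0,0,0]))[0].reshape(-1,2)
def tri(a,ua,b,ub):
    o1,d1=rays(a,[ua]);o2,d2=rays(b,[ub]);d1=d1[0];d2=d2[0]
    t=np.linalg.lstsq(np.c_[d1,-d2],o2-o1,rcond=None)[0]
    p,q=o1+t[0]*d1,o2+t[1]*d2
    return (p+q)/2,np.linalg.norm(p-q)
E
python3 - <<'E'
from h import *
a=cam("side");b=cam("scene")
np.savez("cams.npz",**{n+k:s[k] for n,s in(("side",a),("scene",b)) for k in("fx","fy","cx","cy","k1","pose","color")})
x=cv2.resize(a["color"][110:190,195:285],None,fx=8,fy=8,interpolation=cv2.INTER_CUBIC);cv2.imwrite("pics/zs.png",x[:600])
x=cv2.resize(b["color"][150:215,330:430],None,fx=8,fy=8,interpolation=cv2.INTER_CUBIC);cv2.imwrite("pics/zc.png",x)
for n,s in(("side",a),("scene",b)):
    h=cv2.cvtColor(s["color"],cv2.COLOR_BGR2HSV)
    m=cv2.inRange(h,(0,0,0),(180,255,45))
    c=max(cv2.findContours(m,0,1)[0],key=cv2.contourArea)
    e=cv2.approxPolyDP(c,8,True).reshape(-1,2);print(n,"tray",cv2.contourArea(c),e.tolist());print(plane(s,e,.018).round(3).tolist())
E
```

```text
side tray 8272.0 [[258, 276], [165, 291], [167, 375], [275, 355]]
[[0.554, -0.186, 0.018], [0.392, -0.2, 0.018], [0.405, -0.352, 0.018], [0.567, -0.34, 0.018]]
scene tray 3431.0 [[195, 157], [136, 167], [138, 223], [203, 206]]
[[0.392, -0.199, 0.018], [0.406, -0.342, 0.018], [0.583, -0.327, 0.018], [0.553, -0.184, 0.018]]
```

View pics/zs.png

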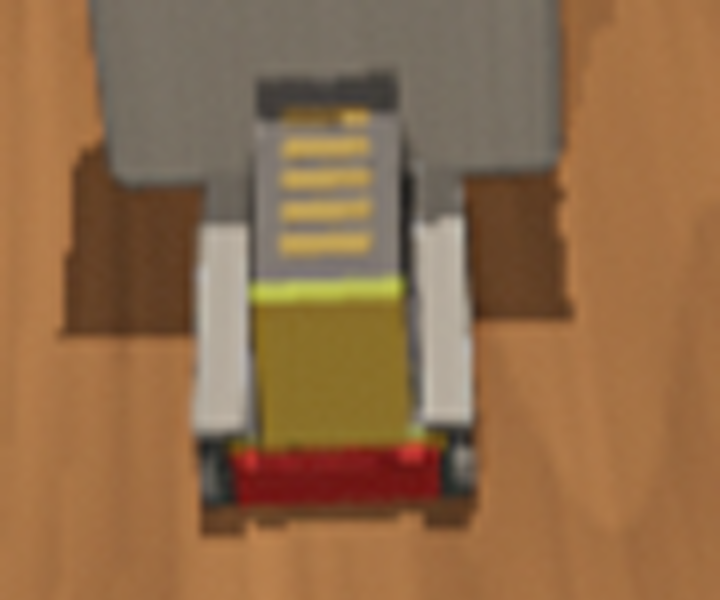

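View pics/zc.png

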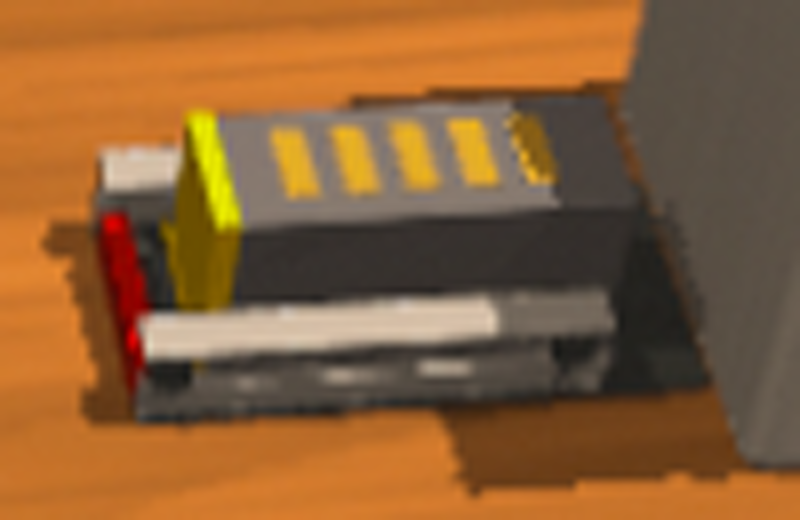

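```bash
cat >> h.py <<'E'
def load():
    z=np.load("cams.npz");return [{k:(z[n+k] if k in("pose","color") else float(z[n+k])) for k in("fx","fy","cx","cy","k1","pose","color")} for n in("side","scene")]
E
python3 - <<'E'
from h import *
a,b=load()
f=lambda L,x,y:[(x+u/8-.45,y+v/8-.45) for u,v in L]
S=f([(252,299),(406,296),(257,74),(397,70)],195,110)  # front-left, front-right, back-left, back-right (top)
C=f([(187,112),(232,228),(608,97),(633,207)],330,150)
print(plane(a,S,.06).round(4)); print(plane(b,C,.06).round(4))
for u,v in zip(S,C): p,e=tri(a,u,b,v);print(p.round(4),round(e,4))
# lip ends outer front
S=f([(197,430),(472,424)],195,110);print("lips front outer",plane(a,S,.027).round(4))
S=f([(232,505),(440,500)],195,110);print("bump foot front",plane(a,S,.004).round(4))
E
```

```text
[[0.5119 0.1577 0.06  ]
 [0.5558 0.1541 0.06  ]
 [0.5173 0.2784 0.06  ]
 [0.5608 0.2758 0.06  ]]
[[0.5094 0.1561 0.06  ]
 [0.5556 0.1581 0.06  ]
 [0.5189 0.2763 0.06  ]
 [0.5623 0.2703 0.06  ]]
[0.5118 0.1553 0.062 ] 0.0005
[0.5553 0.1579 0.0584] 0.002
[0.5178 0.277  0.06  ] 0.0018
[0.5616 0.271  0.0613] 0.0033
lips front outer [[0.4929 0.1415 0.027 ]
 [0.5721 0.1352 0.027 ]]
bump foot front [[0.5009 0.1347 0.004 ]
 [0.5615 0.13   0.004 ]]
```

```bash
cat >> h.py <<'E'
def goal(pos,yaw,tilt=0.0,flip=False):
    """print shift/turn units for tool z = sorter +y (yaw), pointing down, rotated tilt about sorter x"""
    c,s=np.cos(yaw),np.sin(yaw);X=np.array([c,s,0]);Y=np.array([-s,c,0]);k=-1 if flip else 1
    M=np.c_[[0,0,-1],-k*X,k*Y]; G=R.from_rotvec(X*tilt)*R.from_matrix(M)
    o=observe(); 
    print("shift",((np.array(pos)-o["tool_pos"])/.25).round(4).tolist(),"turn",((G*Rq(o["ee_rot"]).inv()).as_rotvec()/np.radians(120)).round(4).tolist())
E
python3 - <<'E'
from h import *
print(Rq(observe()["ee_rot"]).as_matrix().round(2))
goal([.53,.14,.30],-.05); goal([.53,.14,.30],-.05,flip=True)
E
```

```text
[[-0.   -0.31 -0.95]
 [-0.   -0.95  0.31]
 [-1.    0.   -0.  ]]
shift [1.3487, -1.8168, 0.3413] turn [0.0004, -0.0004, -0.624]
shift [1.3487, -1.8168, 0.3413] turn [0.0005, 0.0004, 0.876]
```

```bash
python3 -m creep '[[[0,0,0.2],[0,0,0]],[[0,0,0.35],[0,0,0]],[[0.2,-0.2,0.4],[0,0,-0.08]],[[0.4,-0.4,0.4],[0,0,-0.16]],[[0.6,-0.6,0.4],[0,0,-0.24]],[[0.7,-0.8,0.4],[0,0,-0.32]],[[0.75,-0.95,0.4],[0,0,-0.32]],[[0.75,-0.95,0.4],[0,0,-0.32]]]' 1; python3 -c "
from h import *
goal([.53,.14,.30],-.05)"
```

```text
clock: 1.25
tool_pos: [0.3814, 0.3536, 0.3154]
ee_rot: [0.335, -0.622, 0.336, 0.623]
wrist_force: [-0.7, 0.6, 0.1]
gripper_width: 0.998
shift [0.5944, -0.8544, -0.0617] turn [-0.0, -0.0001, -0.3018]
```

```bash
python3 -m creep '[[[0.15,-0.2,0],[0,0,-0.08]],[[0.3,-0.4,0],[0,0,-0.16]],[[0.45,-0.6,0],[0,0,-0.24]],[[0.6,-0.8,-0.06],[0,0,-0.30]],[[0.6,-0.86,-0.06],[0,0,-0.30]],[[0.6,-0.86,-0.06],[0,0,-0.30]]]'; python3 - <<'E'
from h import *
s=cam("wrist");cv2.imwrite("pics/w1.png",s["color"]);print(proj(s,[[.5338,.156,.06],[.5395,.2765,.06]]))
E
```

```text
clock: 2.0
tool_pos: [0.5315, 0.1382, 0.3002]
ee_rot: [0.511, -0.488, 0.512, 0.488]
wrist_force: [-0.1, 0.2, -0.1]
gripper_width: 0.999
[[272.9573967  184.48612497]
 [272.99306148 269.70963664]]
```

View pics/w1.png

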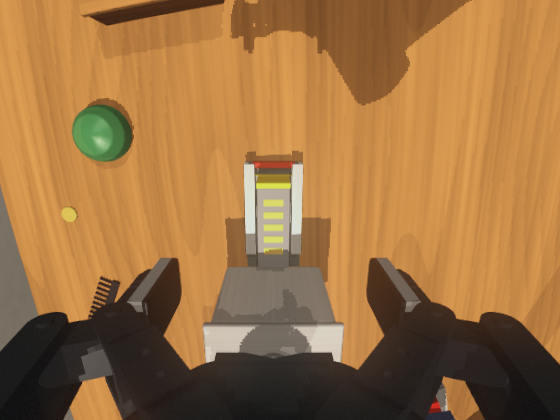

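```bash
python3 - <<'E'
import cv2
x=cv2.imread("pics/w1.png");cv2.imwrite("pics/w1z.png",cv2.resize(x[145:275,230:320],None,fx=6,fy=4.6,interpolation=cv2.INTER_CUBIC))
E
```

```text
(no output)
```

View pics/w1z.png

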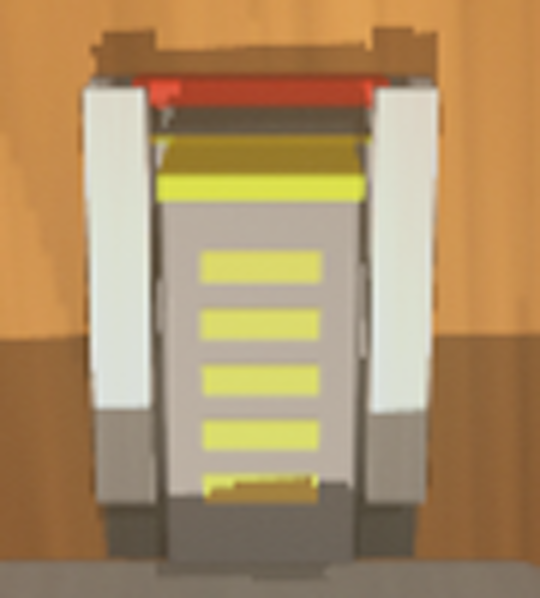

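```bash
python3 - <<'E'
from h import *
o=observe();T=np.eye(4);T[:3,:3]=Rq(o["ee_rot"]).as_matrix();T[:3,3]=o["tool_pos"]
s=dict(fx=319.3328,fy=319.3328,cx=273.48884510263133,cy=205.0265,k1=-0.05505)
he=np.array([[ 7.58564494e-04, -2.81417635e-01,  9.59585087e-01,-1.57714588e-01],[ 9.99999691e-01,  1.73490315e-05, -7.85424812e-04,3.75224019e-07],[ 2.04384521e-04,  9.59585387e-01,  2.81417562e-01,-7.24402225e-02],[0,0,0,1]])
s["pose"]=T@he
g=lambda L:[(230+u/6-.45,145+v/4.6-.45) for u,v in L]
p=plane(s,g([(158,176),(365,175),(166,562),(355,561)]),.06);print(p.round(4))
a,b=(p[0]+p[1])/2,(p[2]+p[3])/2;print(a,b,(a+b)/2,np.arctan2(-(b-a)[0],(b-a)[1]))
l=plane(s,g([(83,88),(438,88)]),.027);print(l,np.arctan2(*(l[1]-l[0])[[1,0]]))
e=plane(s,g([(116,88),(404,88),(125,503),(397,503)]),.027);print(e)
m=plane(s,g([(152,200),(370,200),(155,440),(366,440)]),.027);print("inner",m)
print(Rq(o["ee_rot"]).as_matrix().round(3))
goal([.5365,.216,.12],-.05)
E
```

```text
[[0.5548 0.153  0.06  ]
 [0.5108 0.1547 0.06  ]
 [0.5602 0.2712 0.06  ]
 [0.5168 0.2729 0.06  ]]
[0.53280567 0.15388404 0.06      ] [0.53849579 0.27206043 0.06      ] [0.53565073 0.21297224 0.06      ] -0.04811222155365643
[[0.57233772 0.13288545 0.027     ]
 [0.49208161 0.13655887 0.027     ]] 3.095853399522462
[[0.56487133 0.13323625 0.027     ]
 [0.49977232 0.13621615 0.027     ]
 [0.57170384 0.26677985 0.027     ]
 [0.5048461  0.26982018 0.027     ]]
inner [[0.5588228  0.16749448 0.027     ]
 [0.50850282 0.16979375 0.027     ]
 [0.56296051 0.2453331  0.027     ]
 [0.51181215 0.24766133 0.027     ]]
[[ 0.    -0.999  0.046]
 [ 0.001  0.046  0.999]
 [-1.    -0.     0.001]]
shift [0.0206, 0.3077, -0.7224] turn [-0.0002, 0.0, -0.0021]
```

```bash
python3 - <<'E'
import cv2
x=cv2.imread("pics/w1.png");cv2.imwrite("pics/w1f.png",cv2.resize(x[240:340,100:220],None,fx=6,fy=6,interpolation=cv2.INTER_CUBIC))
E
```

```text
(no output)
```

View pics/w1f.png

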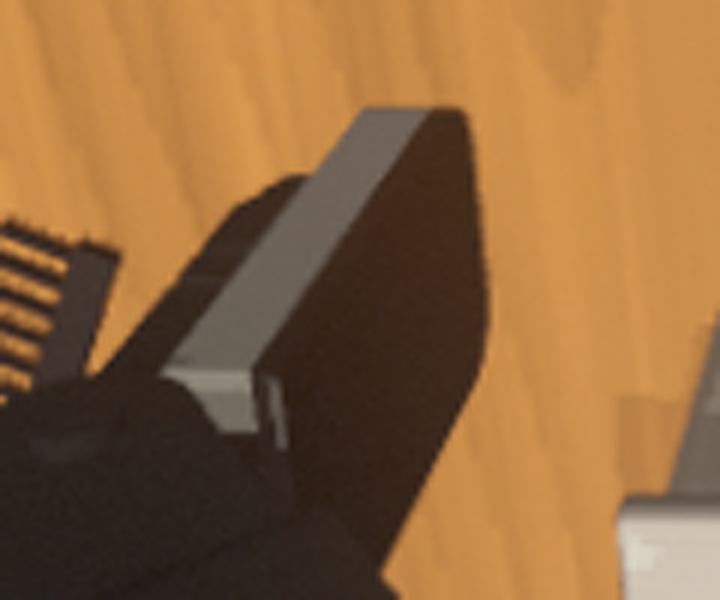

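```bash
python3 - <<'E'
from h import *
o=observe();M=Rq(o["ee_rot"]).as_matrix()
for n in("side","scene"):
    s=cam(n);t=proj(s,[o["tool_pos"],o["tool_pos"]+M@[.022,.0425,0],o["tool_pos"]+M@[.022,-.0425,0]]);print(n,t.round(1).tolist())
    x0,y0=(t[0]-[60,55]).astype(int);x0=max(x0,0);y0=max(y0,0);print(x0,y0)
    im=cv2.resize(s["color"][y0:y0+95,x0:x0+120],None,fx=6,fy=6,interpolation=cv2.INTER_CUBIC)
    for p in t: cv2.circle(im,tuple(int(v) for v in ((p-[x0,y0]+.5)*6)),4,(255,0,255),-1)
    cv2.imwrite(f"pics/g_{n}.png",im)
E
```

```text
side [[226.6, 46.2], [205.1, 58.2], [249.7, 56.9]]
166 0
scene [[358.6, 79.5], [353.3, 76.5], [361.9, 102.7]]
298 24
```

View pics/g_side.png

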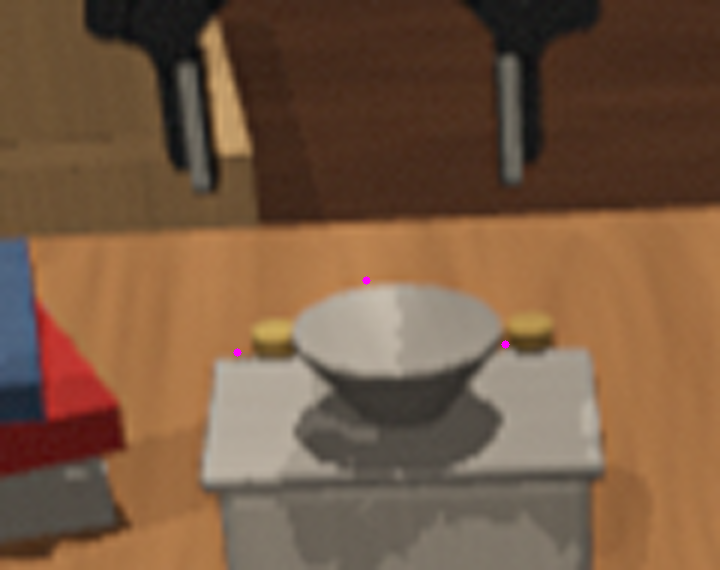

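View pics/g_scene.png

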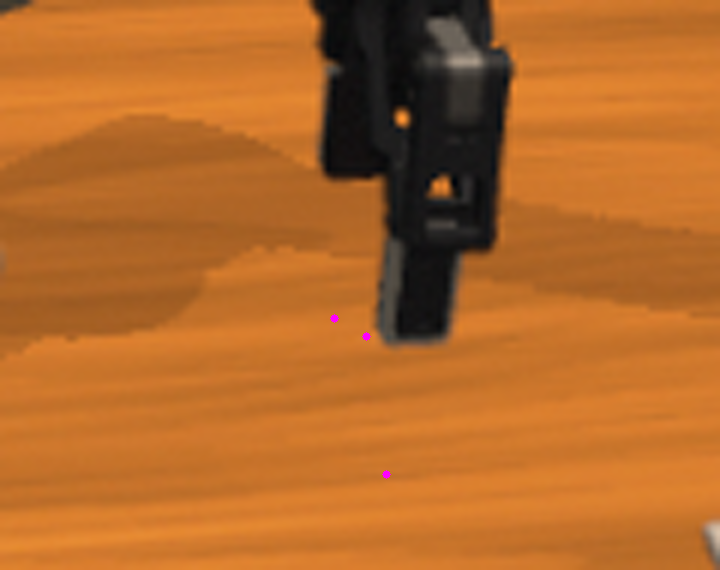

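```bash
python3 - <<'E'
from h import *
a,b=load();o=observe();M=Rq(o["ee_rot"]).as_matrix()
for us,vs,uc,vc in((512,183,390,340),(500,183,384,335)):
    p,e=tri(a,(166+us/6-.5,vs/6-.5),b,(298+uc/6-.5,24+vc/6-.5));print(p.round(4),e,(M.T@(p-o["tool_pos"])).round(4))
p,e=tri(a,(166+203/6-.5,188/6-.5),b,(298+340/6-.5,24+178/6-.5));print(p.round(4),e,(M.T@(p-o["tool_pos"])).round(4))
E
```

```text
[0.5776 0.1319 0.3314] 6.16626946566828e-05 [-0.0305 -0.0469 -0.006 ]
[0.5742 0.131  0.3314] 0.0010020738792329814 [-0.0305 -0.0434 -0.007 ]
[0.4847 0.1394 0.3302] 0.0019051765879728791 [-0.0293  0.0463 -0.0026]
```

The fingertips show up about 30 mm behind where the stated tool frame puts them. I'll check this at the grasp opening, about 45 mm.

```bash
python3 -m creep '[[[0,0,0],[0,0,0]],[[0,0,0],[0,0,0]],[[0,0,0],[0,0,0]],[[0,0,0],[0,0,0]],[[0,0,0],[0,0,0]],[[0,0,0],[0,0,0]]]' 0.55; python3 - <<'E'
from h import *
o=observe();M=Rq(o["ee_rot"]).as_matrix()
for n in("side","scene"):
    s=cam(n);t=proj(s,[o["tool_pos"]]);print(n,t.round(1).tolist())
    x0,y0=(t[0]-[60,55]).astype(int);x0=max(x0,0);y0=max(y0,0);print(x0,y0)
    im=cv2.resize(s["color"][y0:y0+95,x0:x0+120],None,fx=6,fy=6,interpolation=cv2.INTER_CUBIC)
    cv2.imwrite(f"pics/h_{n}.png",im)
s=cam("wrist");cv2.imwrite("pics/h_w.png",s["color"][220:420,100:450])
E
```

```text
clock: 2.9
tool_pos: [0.5312, 0.1398, 0.3009]
ee_rot: [0.511, -0.489, 0.511, 0.489]
wrist_force: [0.3, -0.5, 0.1]
gripper_width: 0.547
side [[226.5, 45.9]]
166 0
scene [[359.0, 79.3]]
298 24
```

View pics/h_side.png

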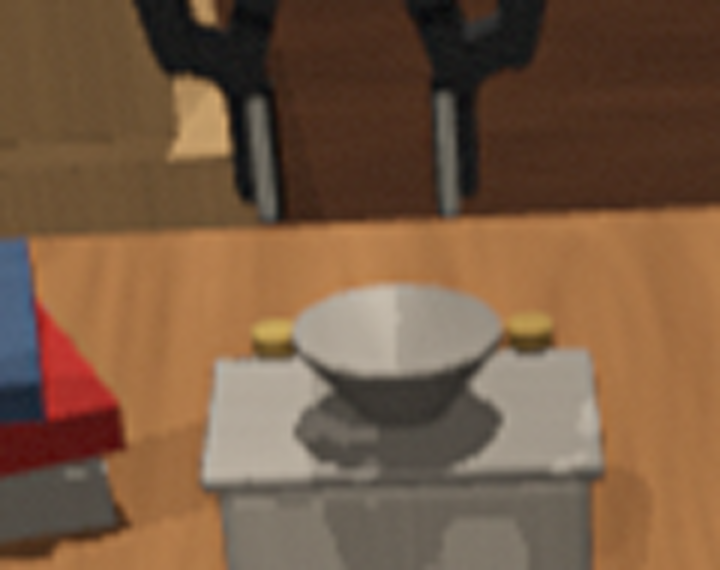

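View pics/h_scene.png

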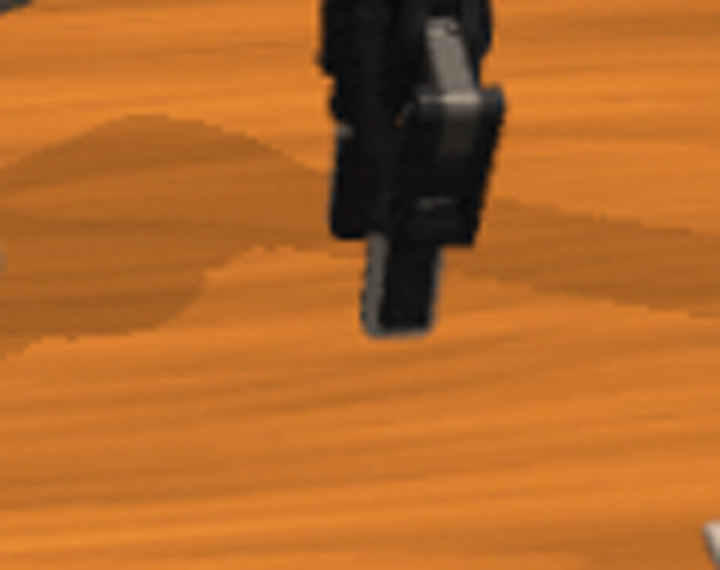

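View pics/h_w.png

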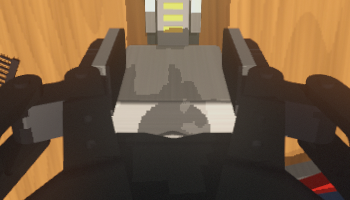

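```bash
python3 - <<'E'
from h import *
a,b=load();o=observe();M=Rq(o["ee_rot"]).as_matrix()
for us,vs,uc,vc in((450,213,372,333),(448,90,380,238)):
    p,e=tri(a,(166+us/6-.5,vs/6-.5),b,(298+uc/6-.5,24+vc/6-.5));print(p.round(4),e,(M.T@(p-o["tool_pos"])).round(4))
E
```

```text
[0.5588 0.1323 0.3221] 0.001948063192284737 [-0.0212 -0.028  -0.0064]
[0.5606 0.1309 0.3579] 0.0037813577027812975 [-0.057  -0.0299 -0.0076]
```

```bash
python3 -m creep '[[[0.01,0.15,-0.15],[0,0,0]],[[0.019,0.299,-0.35],[0,0,0]],[[0.019,0.299,-0.6],[0,0,0]],[[0.019,0.299,-0.85],[0,0,0]],[[0.019,0.299,-0.96],[0,0,0]],[[0.019,0.299,-0.96],[0,0,0]],[[0.019,0.299,-0.96],[0,0,0]]]' 1; python3 -m creep '[[[0,0,0],[0,0,0]],[[0,0,0],[0,0,0]],[[0,0,0],[0,0,0]],[[0,0,0],[0,0,0]],[[0,0,0],[0,0,0]]]' 0.42 20;python3 - <<'E'
from h import *
s=cam("wrist");cv2.imwrite("pics/w2.png",s["color"])
E
```

```text
clock: 3.92
tool_pos: [0.5371, 0.2153, 0.0624]
ee_rot: [0.512, -0.489, 0.509, 0.489]
wrist_force: [-0.3, -0.3, 0.7]
gripper_width: 1.002
clock: 4.55
tool_pos: [0.5371, 0.2153, 0.0625]
ee_rot: [0.512, -0.489, 0.509, 0.489]
wrist_force: [-0.1, 0.1, -0.1]
gripper_width: 0.42
```

View pics/w2.png

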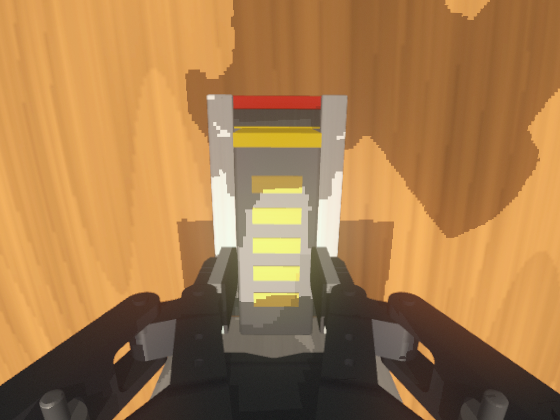

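```bash
python3 -m creep '[[[0,0,0],[0,0,0]],[[0,0,0],[0,0,0]],[[-0.002,0,-0.05],[0,0,0]],[[-0.002,0,-0.1],[0,0,0]],[[-0.002,0,-0.15],[0,0,0]],[[-0.002,0,-0.18],[0,0,0]],[[-0.002,0,-0.186],[0,0,0]],[[-0.002,0,-0.186],[0,0,0]]]' 0.72;python3 - <<'E'
from h import *
s=cam("scene");x=cv2.resize(s["color"][130:215,320:440],None,fx=6,fy=6,interpolation=cv2.INTER_CUBIC);cv2.imwrite("pics/c3.png",x)
E
```

```text
clock: 5.6
tool_pos: [0.5368, 0.2154, 0.016]
ee_rot: [0.512, -0.489, 0.509, 0.489]
wrist_force: [0.3, 0.4, -0.4]
gripper_width: 0.72
```

View pics/c3.png

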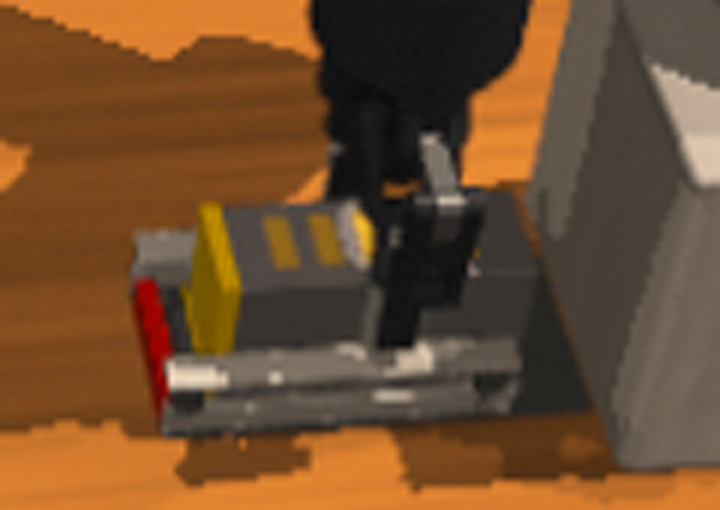

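```bash
python3 -m creep '[[[0,0,0],[0,0,0]],[[0,0,0],[0,0,0]],[[0,0,0],[0,0,0]],[[0,0,0],[0,0,0]],[[0,0,0],[0,0,0]]]' 0.3 55; python3 -m creep '[[[0,0,0.01],[0,0,0]],[[0,0,0.02],[0,0,0]],[[0,0,0.02],[0,0,0]]]'
```

```text
clock: 6.28
tool_pos: [0.5373, 0.2159, 0.0169]
ee_rot: [0.513, -0.489, 0.509, 0.489]
wrist_force: [-1.3, 1.3, 5.7]
gripper_width: 0.505
clock: 6.65
tool_pos: [0.537, 0.2156, 0.0216]
ee_rot: [0.512, -0.489, 0.509, 0.489]
wrist_force: [0.1, 1.3, -3.2]
gripper_width: 0.503
```

```bash
python3 -m creep '[[[0,0,0.005],[0,0,0]],[[0,0,0.010],[0,0,0]],[[0,0,0.010],[0,0,0]]]'; python3 -m creep '[[[0,0,0.004],[0,0,0]],[[0,0,0.004],[0,0,0]]]'; python3 -c "
from h import *
print(observe()['wrist_force'],observe()['wrist_torque'],observe()['tool_pos'])"
```

```text
clock: 7.02
tool_pos: [0.5371, 0.2156, 0.0241]
ee_rot: [0.513, -0.489, 0.509, 0.489]
wrist_force: [0.3, -1.2, -2.6]
gripper_width: 0.504
clock: 7.28
tool_pos: [0.5371, 0.2156, 0.0252]
ee_rot: [0.513, -0.489, 0.509, 0.489]
wrist_force: [0.1, 0.6, -2.9]
gripper_width: 0.501
[ 0.05681245  0.56513884 -2.86896695] [ 0.00426375 -0.00235197  0.03396819] [0.53713931 0.21564347 0.02522253]
```

```bash
python3 -m creep '[[[0,0,0.004],[0,0,0]],[[0,0,0.004],[0,0,0]]]'; python3 -m creep '[[[0,0,0.004],[0,0,0]],[[0,0,0.004],[0,0,0]]]'
```

```text
clock: 7.52
tool_pos: [0.5372, 0.2157, 0.0264]
ee_rot: [0.513, -0.489, 0.509, 0.489]
wrist_force: [0.0, 0.9, -2.6]
gripper_width: 0.502
clock: 7.78
tool_pos: [0.5373, 0.2158, 0.0275]
ee_rot: [0.513, -0.489, 0.509, 0.489]
wrist_force: [0.3, 0.4, -3.9]
gripper_width: 0.505
```

```bash
python3 -m creep '[[[0,0,0.003],[0,0,0]],[[0,0,0.003],[0,0,0]]]'
```

```text
clock: 8.02
tool_pos: [0.5373, 0.2158, 0.0283]
ee_rot: [0.513, -0.489, 0.509, 0.489]
wrist_force: [-0.4, -0.2, -3.4]
gripper_width: 0.505
```

```bash
python3 -m creep '[[[0,0,0.003],[0,0,0]],[[0,0,0.003],[0,0,0]]]';  python3 -c "
from h import *
print(observe()['wrist_force'],observe()['wrist_torque'],observe()['tool_pos'])"
```

```text
clock: 8.28
tool_pos: [0.5374, 0.2159, 0.0291]
ee_rot: [0.513, -0.489, 0.509, 0.489]
wrist_force: [-0.2, 0.2, -2.7]
gripper_width: 0.503
[-0.18124635  0.19617226 -2.70285993] [-0.01015356 -0.03577181 -0.03134711] [0.53739726 0.21585378 0.029106  ]
```

```bash
python3 -m creep '[[[0,0,0.003],[0,0,0]],[[0,0,0.003],[0,0,0]]]';  python3 -c "
from h import *
print(observe()['wrist_force'],observe()['wrist_torque'],observe()['tool_pos'])"
```

```text
clock: 8.52
tool_pos: [0.5375, 0.2159, 0.03]
ee_rot: [0.513, -0.489, 0.508, 0.489]
wrist_force: [-0.9, -0.3, -4.0]
gripper_width: 0.504
[-0.8857885  -0.33618337 -3.95837568] [-0.02682664 -0.0092517  -0.02249073] [0.53749149 0.2158917  0.02997814]
```

```bash
python3 -m creep '[[[-0.001,0,0.003],[0,0,0]],[[-0.001,0,0.003],[0,0,0]]]'
```

```text
clock: 8.78
tool_pos: [0.5373, 0.2159, 0.0308]
ee_rot: [0.513, -0.489, 0.508, 0.489]
wrist_force: [-0.5, -0.3, -2.9]
gripper_width: 0.502
```

```bash
python3 -m creep '[[[-0.001,0,0.003],[0,0,0]],[[-0.001,0,0.003],[0,0,0]]]'
```

```text
clock: 9.02
tool_pos: [0.5371, 0.216, 0.0316]
ee_rot: [0.513, -0.49, 0.508, 0.489]
wrist_force: [0.5, -0.5, -2.5]
gripper_width: 0.503
```

```bash
python3 - <<'E'
from h import *
s=cam("side");x=cv2.resize(s["color"][110:190,190:290],None,fx=7,fy=7,interpolation=cv2.INTER_CUBIC);cv2.imwrite("pics/s4.png",x)
E
```

```text
(no output)
```

View pics/s4.png

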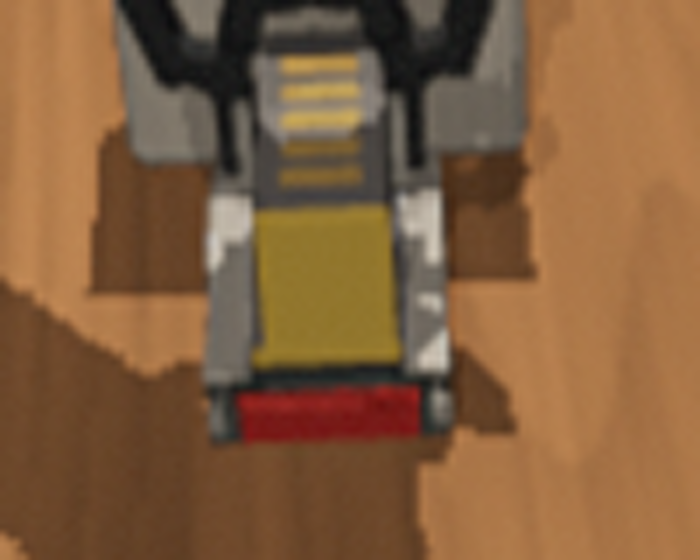

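```bash
python3 -m creep '[[[0,0,0.003],[0,0,0]],[[0,0,0.003],[0,0,0]]]'
```

```text
clock: 9.32
tool_pos: [0.5371, 0.216, 0.0324]
ee_rot: [0.513, -0.49, 0.508, 0.489]
wrist_force: [-0.9, 0.3, -2.5]
gripper_width: 0.502
```

```bash
python3 -m creep '[[[0,0,0.003],[0,0,0]],[[0,0,0.003],[0,0,0]]]'
```

```text
clock: 9.57
tool_pos: [0.537, 0.216, 0.0327]
ee_rot: [0.513, -0.489, 0.508, 0.489]
wrist_force: [1.4, 0.5, -6.2]
gripper_width: 0.501
```

```bash
python3 -m creep '[[[0,0,0.003],[0,0,0]],[[0,0,0.003],[0,0,0]]]'
```

```text
clock: 9.82
tool_pos: [0.537, 0.2159, 0.0327]
ee_rot: [0.513, -0.489, 0.509, 0.489]
wrist_force: [2.9, 0.7, -11.9]
gripper_width: 0.496
```

```bash
python3 -m creep '[[[0,0,-0.004],[0,0,0]],[[0,0,-0.008],[0,0,0]],[[0,0,-0.008],[0,0,0]]]'; python3 -m creep '[[[-0.0015,-0.03,0],[0,0,0]],[[-0.003,-0.06,0],[0,0,0]],[[-0.004,-0.09,0],[0,0,0]],[[-0.004,-0.09,0],[0,0,0]]]';python3 -c "
from h import *
print(Rq(observe()['ee_rot']).as_matrix().round(4))"
```

```text
clock: 10.2
tool_pos: [0.537, 0.216, 0.0312]
ee_rot: [0.513, -0.489, 0.508, 0.489]
wrist_force: [0.3, -0.2, -2.3]
gripper_width: 0.501
clock: 10.7
tool_pos: [0.5359, 0.1926, 0.0312]
ee_rot: [0.513, -0.489, 0.509, 0.488]
wrist_force: [-0.4, -0.1, -2.7]
gripper_width: 0.508
[[ 0.0051 -0.999   0.0445]
 [ 0.0035  0.0445  0.999 ]
 [-1.     -0.0049  0.0037]]
```

```bash
python3 -m creep '[[[-0.002,-0.05,-0.001],[0,0,0]],[[-0.005,-0.1,-0.001],[0,0,0]],[[-0.007,-0.15,-0.001],[0,0,0]],[[-0.009,-0.2,-0.001],[0,0,0]],[[-0.009,-0.2,-0.001],[0,0,0]]]'
```

```text
clock: 11.32
tool_pos: [0.5334, 0.1415, 0.031]
ee_rot: [0.513, -0.489, 0.509, 0.488]
wrist_force: [0.0, 0.3, -2.7]
gripper_width: 0.505
```

```bash
python3 -m creep '[[[-0.003,-0.06,0],[0,0,0]],[[-0.006,-0.12,0],[0,0,0]],[[-0.009,-0.18,0],[0,0,0]],[[-0.012,-0.25,0],[0,0,0]],[[-0.015,-0.32,0],[0,0,0]],[[-0.02,-0.4,0],[0,0,0]],[[-0.025,-0.48,0],[0,0,0]],[[-0.03,-0.56,0],[0,0,0]],[[-0.03,-0.56,-0.03],[0,0,0]],[[-0.03,-0.56,-0.055],[0,0,0]],[[-0.03,-0.56,-0.06],[0,0,0]]]'
```

```text
clock: 12.7
tool_pos: [0.5256, 0.0017, 0.0152]
ee_rot: [0.513, -0.489, 0.51, 0.488]
wrist_force: [0.7, 0.3, -3.1]
gripper_width: 0.507
```

```bash
python3 -m creep '[[[0,0,-0.004],[0,0,0]],[[0,0,-0.008],[0,0,0]],[[0,0,-0.01],[0,0,0]]]'; python3 - <<'E'
from h import *
for n in("side","scene"):
    s=cam(n);cv2.imwrite(f"pics/5{n}.png",s["color"])
E
```

```text
clock: 13.08
tool_pos: [0.5257, 0.002, 0.0129]
ee_rot: [0.513, -0.489, 0.509, 0.489]
wrist_force: [-0.8, 2.0, 1.1]
gripper_width: 0.508
```

View pics/5side.png

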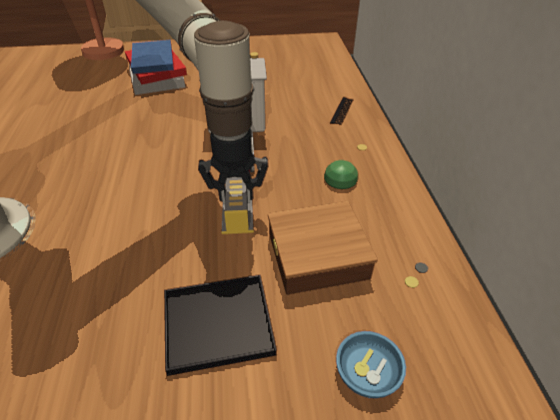

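View pics/5scene.png

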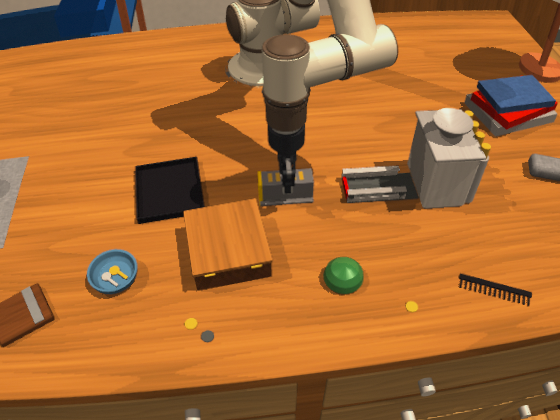

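```bash
python3 -m creep '[[[0,0,0],[0,0,0]],[[0,0,0],[0,0,0]],[[0,0,0],[0,0,0]],[[0,0,0.08],[0,0,0]],[[0,0,0.25],[0,0,0]],[[0,0.1,0.4],[0,0,0]],[[0,0.2,0.5],[0,0,0]],[[0,0.2,0.5],[0,0,0]]]' 0.85; python3 - <<'E'
from h import *
s=cam("wrist");cv2.imwrite("pics/w6.png",s["color"]);np.save("w6pose.npy",s["pose"])
E
```

```text
clock: 14.18
tool_pos: [0.5273, 0.0535, 0.1404]
ee_rot: [0.514, -0.49, 0.507, 0.488]
wrist_force: [-0.1, -0.2, -0.2]
gripper_width: 0.847
```

View pics/w6.png

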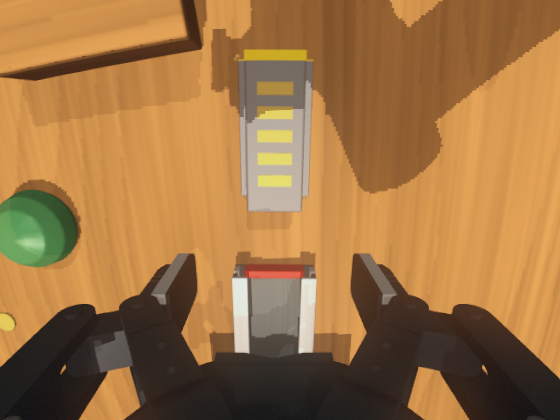

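```bash
python3 - <<'E'
from h import *
s=dict(fx=319.3328,fy=319.3328,cx=273.48884510263133,cy=205.0265,k1=-0.05505,pose=np.load("w6pose.npy"))
p=plane(s,[(249,211),(300.5,211),(245,52),(307,52)],.056);print(p.round(4))
a=(p[0]+p[1])/2;b=(p[2]+p[3])/2;d=b-a;print(a,b,(a+b)/2,np.linalg.norm(d),np.arctan2(d[0],-d[1])*-1)
yaw=-.045;Y=np.array([.045,.999,0]);C=np.array([.5258,.001,.028])
print(proj(s,[C+Y*.06+[0,0,.028],C-Y*.06+[0,0,.028]]))
for z in(.08,0):
  f=-(Y+[0,0,1])*.7071; P=C+.04*Y+[0,0,.010]+.039*f+[0,0,z];print(P);goal(P,yaw,-np.pi/4)
E
```

```text
[[ 0.5487  0.0575  0.056 ]
 [ 0.5078  0.0591  0.056 ]
 [ 0.5441 -0.0592  0.056 ]
 [ 0.5008 -0.0573  0.056 ]]
[0.52822777 0.05828577 0.056     ] [ 0.52245182 -0.05822454  0.056     ] [5.25339797e-01 3.06180072e-05 5.60000000e-02] 0.11665339301328423 0.04953403950066849
[[274.52910628 214.18386072]
 [275.0075107   50.86744729]]
[0.52635904 0.01341068 0.0904231 ]
shift [0.0017, -0.1563, -0.1928] turn [-0.3766, 0.0192, -0.0014]
[0.52635904 0.01341068 0.0104231 ]
shift [0.0017, -0.1563, -0.5128] turn [-0.3766, 0.0192, -0.0014]
```

```bash
python3 -m creep '[[[0,0,0],[-0.07,0.003,0]],[[0,-0.03,0],[-0.14,0.007,0]],[[0,-0.06,-0.05],[-0.21,0.01,0]],[[0,-0.1,-0.1],[-0.28,0.014,0]],[[0,-0.156,-0.15],[-0.35,0.018,-0.001]],[[0,-0.156,-0.19],[-0.377,0.019,-0.001]],[[0,-0.156,-0.19],[-0.377,0.019,-0.001]],[[0,-0.156,-0.19],[-0.377,0.019,-0.001]]]' 0.75; python3 - <<'E'
from h import *
print(observe()["joint_positions"].round(3))
goal([.526,.0132,.0110],-.045,-np.pi/4)
s=cam("scene");cv2.imwrite("pics/c7.png",s["color"][60:300,150:500])
E
```

```text
clock: 15.22
tool_pos: [0.5258, 0.0129, 0.0911]
ee_rot: [0.276, -0.638, 0.668, 0.265]
wrist_force: [0.3, 0.2, 0.2]
gripper_width: 0.75
[ 0.631  0.544 -0.554  0.656 -1.129 -1.166]
shift [0.0008, 0.001, -0.3203] turn [0.0001, -0.0002, 0.0]
```

View pics/c7.png

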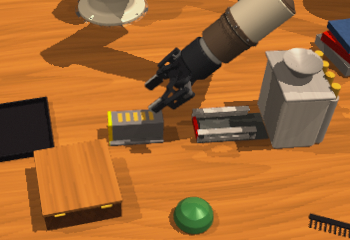

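```bash
python3 -m creep '[[[0,0,-0.08],[0,0,0]],[[0,0,-0.16],[0,0,0]],[[0,0,-0.24],[0,0,0]],[[0,0,-0.30],[0,0,0]],[[0,0,-0.32],[0,0,0]],[[0,0,-0.32],[0,0,0]]]'; python3 - <<'E'
from h import *
s=cam("scene");x=cv2.resize(s["color"][100:220,230:380],None,fx=5,fy=5,interpolation=cv2.INTER_CUBIC);cv2.imwrite("pics/c8.png",x)
E
```

```text
clock: 16.02
tool_pos: [0.526, 0.0131, 0.0112]
ee_rot: [0.277, -0.638, 0.668, 0.264]
wrist_force: [-0.3, 0.2, 0.0]
gripper_width: 0.753
```

View pics/c8.png

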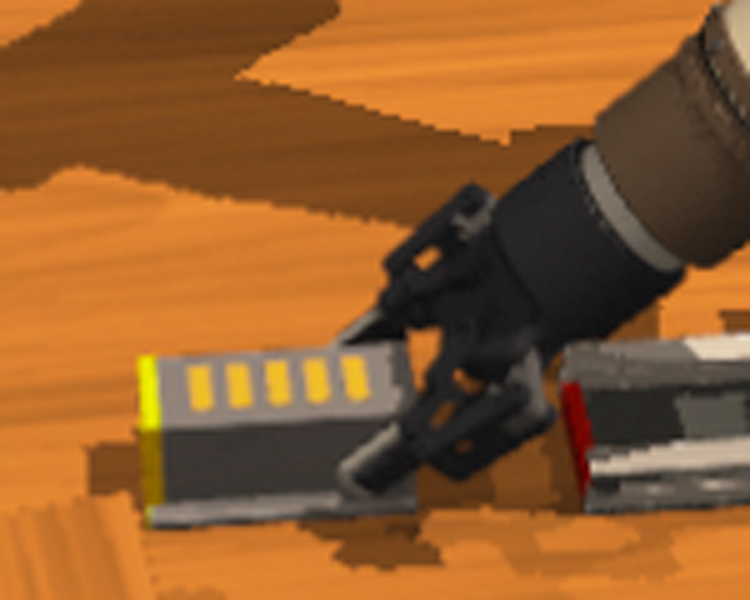

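```bash
python3 -m creep '[[[0,0,0],[0,0,0]],[[0,0,0],[0,0,0]],[[0,0,0],[0,0,0]],[[0,0,0],[0,0,0]],[[0,0,0],[0,0,0]]]' 0.3 90; python3 -m creep '[[[0,0,0.05],[0,0,0]],[[0,0,0.12],[0,0,0]],[[0,0,0.2],[0,0,0]],[[0,0,0.28],[0,0,0]],[[0,0,0.28],[0,0,0]]]'; python3 - <<'E'
from h import *
s=cam("scene");x=cv2.resize(s["color"][100:220,230:380],None,fx=5,fy=5,interpolation=cv2.INTER_CUBIC);cv2.imwrite("pics/c9.png",x)
yaw=-.045;Y=np.array([.045,.999,0]);f=(Y-[0,0,1])*.7071
C=np.array([.4795,-.268,.066+.0]);G=C+[0,0,.04]-.01*Y
for dz in(.08,.0):
  P=G+.039*f+[0,0,dz];print(P);goal(P,yaw,np.pi/4)
E
```

```text
clock: 16.7
tool_pos: [0.5267, 0.0136, 0.0123]
ee_rot: [0.277, -0.639, 0.667, 0.264]
wrist_force: [-1.2, 3.4, 5.4]
gripper_width: 0.501
clock: 17.32
tool_pos: [0.5276, 0.0143, 0.0841]
ee_rot: [0.279, -0.639, 0.666, 0.264]
wrist_force: [0.3, -0.9, -3.4]
gripper_width: 0.503
[ 0.48029096 -0.25044068  0.1584231 ]
shift [-0.1866, -1.0573, 0.3015] turn [0.7482, -0.0321, 0.0012]
[ 0.48029096 -0.25044068  0.0784231 ]
shift [-0.1866, -1.0573, -0.0185] turn [0.7482, -0.0321, 0.0012]
```

View pics/c9.png

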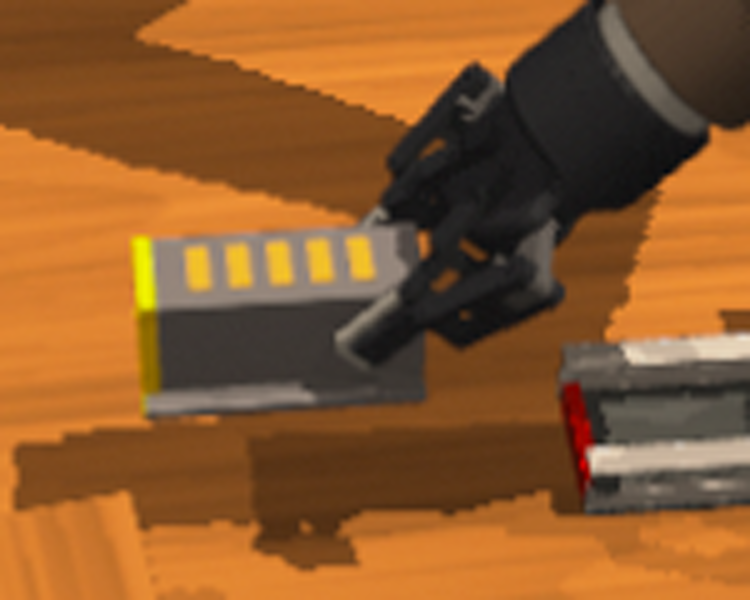

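```bash
python3 -m creep '[[[-0.02,0,0.15],[0,0,0]],[[-0.04,-0.05,0.3],[0.05,-0.002,0]],[[-0.06,-0.1,0.38],[0.11,-0.005,0]],[[-0.08,-0.17,0.38],[0.17,-0.007,0]],[[-0.1,-0.24,0.38],[0.24,-0.010,0]],[[-0.12,-0.32,0.38],[0.31,-0.013,0]],[[-0.14,-0.4,0.38],[0.38,-0.016,0]],[[-0.16,-0.5,0.38],[0.45,-0.019,0]],[[-0.187,-0.6,0.38],[0.52,-0.022,0]],[[-0.187,-0.7,0.38],[0.59,-0.025,0]],[[-0.187,-0.8,0.38],[0.66,-0.028,0]],[[-0.187,-0.9,0.38],[0.72,-0.031,0]],[[-0.187,-1,0.38],[0.748,-0.032,0]],[[-0.187,-1,0.38],[0.748,-0.032,0]],[[-0.187,-1,0.38],[0.748,-0.032,0]]]'; python3 - <<'E'
from h import *
print(observe()["joint_positions"].round(3))
yaw=-.045;Y=np.array([.045,.999,0]);f=(Y-[0,0,1])*.7071
C=np.array([.4795,-.268,.066+.0]);G=C+[0,0,.04]-.01*Y
P=G+.039*f;goal(P,yaw,np.pi/4)
for n in("scene","side"):
  s=cam(n);cv2.imwrite(f"pics/10{n}.png",s["color"])
E
```

```text
clock: 19.25
tool_pos: [0.4796, -0.2356, 0.1772]
ee_rot: [0.668, -0.263, 0.278, 0.639]
wrist_force: [0.2, 0.3, -3.3]
gripper_width: 0.505
[-0.577  0.536  0.155 -0.656 -1.643  0.637]
shift [0.0029, -0.0592, -0.3952] turn [-0.0004, -0.0019, 0.0007]
```

View pics/10scene.png

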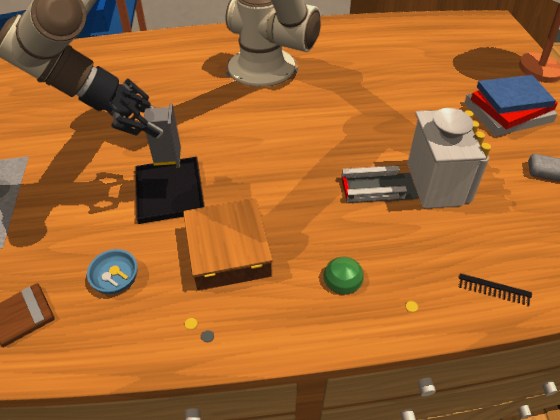

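View pics/10side.png

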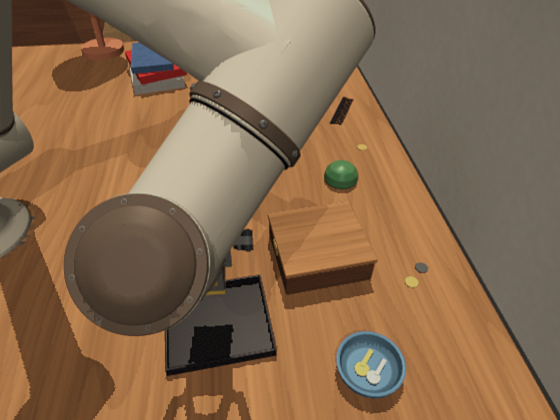

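```bash
python3 -m creep '[[[0,-0.03,0],[0,0,0]],[[0.003,-0.059,-0.06],[0,0,0]],[[0.003,-0.059,-0.14],[0,0,0]],[[0.003,-0.059,-0.22],[0,0,0]],[[0.003,-0.059,-0.28],[0,0,0]],[[0.003,-0.059,-0.31],[0,0,0]],[[0.003,-0.059,-0.31],[0,0,0]]]'; python3 - <<'E'
from h import *
s=cam("scene");x=cv2.resize(s["color"][100:230,90:230],None,fx=4.5,fy=4.5,interpolation=cv2.INTER_CUBIC);cv2.imwrite("pics/c11.png",x)
C=np.array([.4795,-.268,.0]);print((proj(s,[C,C+[0,0,.12]])-[90,100])*4.5)
E
```

```text
clock: 20.23
tool_pos: [0.4806, -0.2496, 0.1002]
ee_rot: [0.667, -0.263, 0.278, 0.639]
wrist_force: [-0.2, -0.1, -3.6]
gripper_width: 0.503
[[347.1428549  410.45182918]
 [304.44082754 238.06009391]]
```

View pics/c11.png

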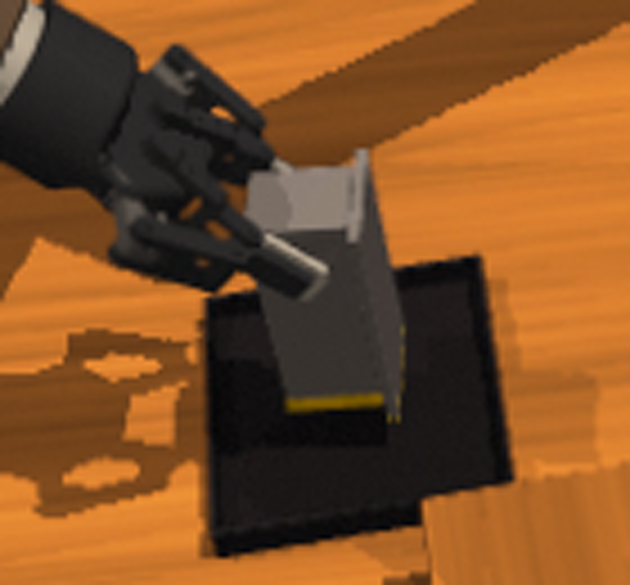

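```bash
python3 - <<'E'
from h import *
s=load()[1];o=observe();M=Rq(o["ee_rot"]).as_matrix()
X=np.array([.999,-.045,0]);Y=np.array([.045,.999,0]);Z=np.array([0,0,1.])
f=M[:,0];G=o["tool_pos"]-.039*f;C=G-.04*Z+.01*Y
print("f",f.round(3),"C",C.round(4))
g=lambda P:((proj(s,P)-[90,100]+.5)*4.5).round(0).tolist()
for nm,x,y in(("near body, -y top edge",.022,-.028),("flange near",.032,.028),("flange inner",.032,.022),("far body",-.022,-.028)):
  print(nm,"bottom/top",g([C+x*X+y*Y-.06*Z,C+x*X+y*Y+.06*Z]))
# vertical vanishing test: project tilted hypotheses for flange outer edge
for d in(-6,-3,0,3,6):
  Q=R.from_rotvec(X*np.radians(d)).as_matrix()
  print(d,g([G+Q@(C+.032*X+.028*Y-.06*Z-G),G+Q@(C+.032*X+.028*Y+.06*Z-G),G+Q@(C+.022*X-.028*Y-.06*Z-G),G+Q@(C+.022*X-.028*Y+.06*Z-G)]))
E
```

```text
f [ 0.03   0.706 -0.708] C [ 0.4802 -0.2674  0.0885]
near body, -y top edge bottom/top [[282.0, 410.0], [233.0, 232.0]]
flange near bottom/top [[393.0, 417.0], [352.0, 238.0]]
flange inner bottom/top [[380.0, 418.0], [339.0, 239.0]]
far body bottom/top [[290.0, 348.0], [243.0, 170.0]]
-6 [[372.0, 423.0], [357.0, 244.0], [261.0, 409.0], [237.0, 229.0]]
-3 [[383.0, 421.0], [354.0, 241.0], [272.0, 410.0], [235.0, 231.0]]
0 [[393.0, 417.0], [352.0, 238.0], [282.0, 410.0], [233.0, 232.0]]
3 [[402.0, 414.0], [348.0, 235.0], [293.0, 411.0], [231.0, 234.0]]
6 [[412.0, 410.0], [345.0, 232.0], [304.0, 411.0], [230.0, 236.0]]
```

```bash
python3 -m creep '[[[0,0,-0.03],[0,0,0]],[[0,0,-0.06],[0,0,0]],[[0,0,-0.08],[0,0,0]],[[0,0,-0.085],[0,0,0]],[[0,0,-0.085],[0,0,0]]]'; python3 -m creep '[[[0,0,-0.005],[0,0,0]],[[0,0,-0.005],[0,0,0]]]'
```

```text
clock: 20.9
tool_pos: [0.4809, -0.2499, 0.0795]
ee_rot: [0.667, -0.264, 0.277, 0.639]
wrist_force: [-0.0, 0.2, -3.1]
gripper_width: 0.501
clock: 21.15
tool_pos: [0.4809, -0.2499, 0.0784]
ee_rot: [0.667, -0.264, 0.277, 0.639]
wrist_force: [0.2, 0.2, -3.2]
gripper_width: 0.508
```

```bash
python3 -m creep '[[[0,0,-0.004],[0,0,0]],[[0,0,-0.004],[0,0,0]]]'; python3 -m creep '[[[0,0,-0.004],[0,0,0]],[[0,0,-0.004],[0,0,0]]]'
```

```text
clock: 21.4
tool_pos: [0.4809, -0.2501, 0.0781]
ee_rot: [0.667, -0.264, 0.277, 0.639]
wrist_force: [-0.7, -1.1, 0.2]
gripper_width: 0.509
clock: 21.65
tool_pos: [0.4809, -0.2502, 0.078]
ee_rot: [0.667, -0.265, 0.277, 0.639]
wrist_force: [-0.8, 0.1, 4.7]
gripper_width: 0.504
```

```bash
python3 -m creep '[[[0,0,0],[0,0,0]],[[0,0,0],[0,0,0]],[[0,0,0],[0,0,0]],[[0,0,0],[0,0,0]]]' 0.85; python3 - <<'E'
from h import *
s=cam("scene");x=cv2.resize(s["color"][100:230,90:230],None,fx=4.5,fy=4.5,interpolation=cv2.INTER_CUBIC);cv2.imwrite("pics/c12.png",x)
E
```

```text
clock: 22.15
tool_pos: [0.4809, -0.2501, 0.0778]
ee_rot: [0.667, -0.264, 0.277, 0.639]
wrist_force: [0.3, 0.2, 0.2]
gripper_width: 0.856
```

View pics/c12.png

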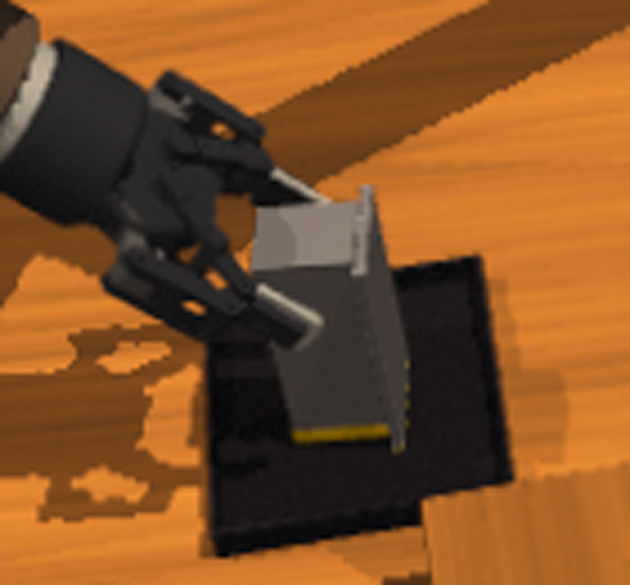

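Released and standing. I'll retreat back along the finger direction.

```bash
python3 -m creep '[[[-0.002,-0.05,0.05],[0,0,0]],[[-0.005,-0.12,0.12],[0,0,0]],[[-0.01,-0.22,0.22],[0,0,0]],[[-0.015,-0.33,0.33],[0,0,0]],[[-0.02,-0.42,0.45],[0,0,0]],[[-0.02,-0.42,0.45],[0,0,0]],[[-0.02,-0.42,0.45],[0,0,0]]]'; python3 - <<'E'
from h import *
for n in("scene","wrist","side"):
  s=cam(n);cv2.imwrite(f"pics/13{n}.png",s["color"])
E
```

```text
clock: 23.08
tool_pos: [0.4756, -0.3552, 0.1903]
ee_rot: [0.667, -0.264, 0.277, 0.639]
wrist_force: [1.0, 0.4, -0.1]
gripper_width: 0.852
```

View pics/13scene.png

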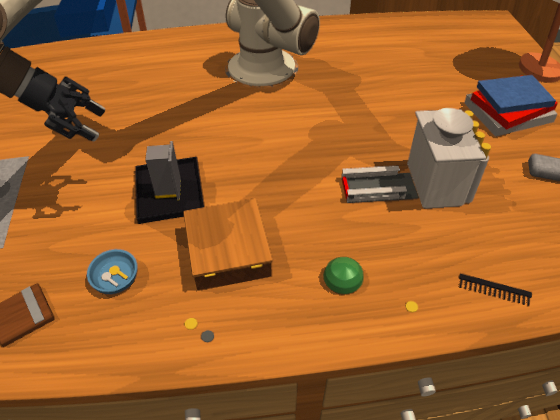

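View pics/13wrist.png

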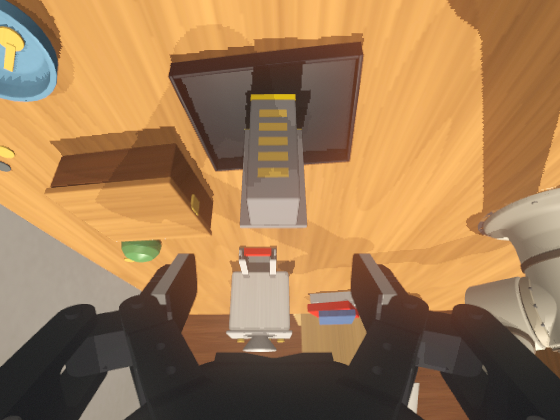

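The cassette is standing in the tray on its yellow end, at (162,172) in the scene view. The dish at (112,272) and the paperweight at (343,274) are where they were at the start, and the gripper is clear.

```bash
python3 -c "
from cell import hand_in,observe
print(hand_in(),observe()['clock'])"
```

```text
the job is handed in; nothing more can be done
the job is handed in; nothing more can be done
```

The cassette is standing upright on its yellow end in the wallet tray, and I handed the job in at about 23 s of the 61 s allowed.

- **Removal:** I raised the cassette until it met the lips, about 16 mm up, with a peak wrist force of about 12 N including its weight. I came down about 1.5 mm, a little short of the 2 mm asked, and slid it out. The wrist force I read while it slid was only the cassette's weight, about 3 N.
- **Tipping and placing:** I laid it flat on the dresser and let go, then gripped it again at the rear point with the hand leaning 45°. After the quarter turn I set it down near the middle of the tray and released it.
- **Last checks:** The final scene and wrist pictures show the cassette upright inside the tray with the gripper clear. The key dish and paperweight are at the same pixel positions as at the start. I got no verdict back from the hand-in.
- **What disagreed:** The fingertips are not 22 mm ahead of the reported TCP as stated. The cameras put them about 21 mm behind it at the grasp opening and about 30 mm behind it when fully open. A trial close at the stated grasp height met nothing, which confirmed this, so I used the measured offsets.

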